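# Seal two of the pantry canisters

### The arm

A 6-joint arm with a two-finger parallel gripper is mounted at the origin on the work surface. World frame = base frame: x ahead of the robot, y to its left, z up, the work surface at z = 0. Lengths are in m, angles in degrees, forces in N, time in s.
With the tool pointing down it reaches from about 0.4 to 0.825 m from the base axis. Payload 7 kg.
Tool frame: the origin (TCP) lies between the finger pads, 19 mm behind the fingertips; this is the grasp point; z points along the fingers, y is the line along which they close (so a half turn about z gives the same grasp; the last joint's range is limited). The gripper opens to 88 mm and grips with 3 to 60 N. Pads are 19 mm wide; open, the fingers measure 130 mm over their backs; the gripper's body (78 mm by 193 mm) begins 47 mm behind the grasp point.
Start: joints at [92.252, 20.546, 0.682, 0, -70.136, -16.507], TCP at [0.166, 0.654, 0.245] pointing down, gripper open.
Joint ranges: [-176.03, 176.03], [-82.01, 121.73], [-58.28, 71.71], [-173.87, 95.51], [-174.79, -0.11], [-173.66, 173.66]. Speed limits (degrees/s): [136.94, 136.94, 172.46, 180, 180, 180].

### API

Orientations are given as a 3x3 rotation matrix whose columns are the frame's x, y, z axes.
In Python, from rig import robot gives the robot as it stands. Calls block until the motion is done:
- robot.goto(position, orientation): joint-space move of the TCP to a pose.
- robot.servo_line(position, ori=None, speed=0.15): straight line of the TCP; ori=None keeps the orientation; speed is the mean speed in m/s.
- robot.movej(angles): joint-space move.
- robot.move_gripper(opening): opening from 0.0 (shut) to 1.0 (fully open); the grip force is fixed at half the most; returns when the fingers have stopped.
- robot.dwell(seconds).
- robot.ik(position, orientation): joint angles nearest the present ones, or None.
- robot.grab_frame(name): name is "scene" or "top" or "wrist"; returns (picture, depth): 384x512x3 uint8, red, green, blue; 384x512 float32, m along the optical axis (not along the pixel's ray), 0 where there is no reading.
- robot.camera_info(name): a dict with "vfov" (degrees; the focal length in pixels is half the picture's height over the tangent of half this angle, whatever the lens; pixels are square), "cx", "cy" (the principal point, pixels), "view" (4x4, takes a point from world to camera coordinates); the wrist camera has in their place "T_tool_cam" (4x4, takes a point from camera to tool coordinates, whose origin is the TCP and whose axes are the flange's). Camera axes: x right, y down, z forward; pixel columns grow to the right and rows downward; lengths in m; the calibration is good to about 2 mm. A picture is of the moment at which its call begins: read the wrist's pose just before it. camera_info takes no time and is no camera call.
A pose or a line that the arm cannot do raises robot.Unreachable and nothing moves.
- robot.job_done(): hands the job in; it is judged then, once.
Readings, each from a call of its own:
- robot.read_t(): time.
- robot.read_qpos(): joint angles.
- robot.read_qvel(): joint speeds.
- robot.read_effort(): joint torques, N m.
- robot.read_position(): TCP position.
- robot.read_tcp_rot(): TCP orientation.
- robot.read_force(): force on the tool from outside, world axes, zero at the start.
- robot.read_ft_torque(): the same for the moment, N m.
- robot.read_grip_width(): opening from 0.0 (shut) to 1.0 (fully open).
- robot.read_finger_force(): force on a finger pad.
Only numpy, scipy, OpenCV 4.12 (cv2) and the standard library are available. Lean on these libraries where they do the work, as an engineer would, in place of code of your own. Each camera call takes 0.05 s, during which the arm holds its last target. There are 200 camera calls.

### The job

Seal two of the pantry canisters by pressing the raised round button in the lid all the way down with the fingertips: first on the tallest of the three square canisters, then on the lowest of the three square ones. Press gently, without lifting or shifting them, do not touch the middle-height square canister or the round one, leave everything else where it stands, and withdraw the hand well clear above the lids.

Things in the scene. Friction and masses are not known exactly. Their poses are not given: they have to be found in the camera images.
- canister_tall: The tallest of the three square canisters: a loose, filled (0.4 to 1.2 kg), clear square canister, 90 x 90 mm, white lid 95 x 95 mm whose flat upper face is 195 mm above the table, with a grey round pop-up button in the middle of the lid. Origin: centre of its underside; z up, x and y along its sides.
- top_tall (a point): Centre of the upper face of the round grey button (44 mm diameter) in the lid of the tallest of the three square canisters. It moves with the button: 14 mm above the lid when the button is right up, 2 mm when it is fully down.
- button_tall (a joint): Travel of that button, m: 0 right up, 0.012 fully down against its stop, down positive. It starts at 0 to 0.003. About 4 N pushes it straight down; it has no spring and stays where it is left.
- canister_mid: The middle-height square canister, to be left alone: a loose, filled (0.4 to 1.2 kg), clear square canister, 90 x 90 mm, white lid 95 x 95 mm whose flat upper face is 155 mm above the table, with a grey round pop-up button in the middle of the lid. Origin: centre of its underside; z up, x and y along its sides.
- top_mid (a point): Centre of the upper face of the round grey button (44 mm diameter) in the lid of the middle-height square canister. It moves with the button: 14 mm above the lid when the button is right up, 2 mm when it is fully down.
- button_mid (a joint): Travel of that button, m: 0 right up, 0.012 fully down against its stop, down positive. It starts at 0 to 0.003. About 4 N pushes it straight down; it has no spring and stays where it is left.
- canister_short: The lowest of the three square canisters: a loose, filled (0.4 to 1.2 kg), clear square canister, 90 x 90 mm, white lid 95 x 95 mm whose flat upper face is 115 mm above the table, with a grey round pop-up button in the middle of the lid. Origin: centre of its underside; z up, x and y along its sides.
- top_short (a point): Centre of the upper face of the round grey button (44 mm diameter) in the lid of the lowest of the three square canisters. It moves with the button: 14 mm above the lid when the button is right up, 2 mm when it is fully down.
- button_short (a joint): Travel of that button, m: 0 right up, 0.012 fully down against its stop, down positive. It starts at 0 to 0.003. About 4 N pushes it straight down; it has no spring and stays where it is left.
- canister_round: The only round canister, the lowest of all, to be left alone: a loose, filled (0.4 to 1.2 kg), clear round canister, 94 mm across, white lid 100 mm across whose flat upper face is 95 mm above the table, with a grey round pop-up button in the middle of the lid. Origin: centre of its underside; z up, x and y along its sides.
- top_round (a point): Centre of the upper face of the round grey button (44 mm diameter) in the lid of the only round canister. It moves with the button: 14 mm above the lid when the button is right up, 2 mm when it is fully down.
- button_round (a joint): Travel of that button, m: 0 right up, 0.012 fully down against its stop, down positive. It starts at 0 to 0.003. About 4 N pushes it straight down; it has no spring and stays where it is left.
- tin_a: Food tin, 72 mm diameter, 105 mm high, loose bystander. Origin: centre of underside.
- tin_b: Food tin, 72 mm diameter, 85 mm high, loose bystander. Origin: centre of underside.
- mill: Turned dark wooden pepper mill, 54 mm diameter at the foot, 142 mm high, loose bystander. Origin: centre of underside.
- spoon: Wooden spoon, 160 mm long, lying along its x axis, loose bystander. Origin: middle of its underside.
- jar: Closed glass jar, 68 mm diameter, 120 mm high, loose bystander. Origin: centre of underside.
Things that resemble listed ones, but are neither listed nor needed, are in the scene too. What is shaped like the canister_tall but orange is not meant.

How it is judged:
By the outcome, as a careful person would: the job done as asked, in the order asked, and still so for the second after the job is handed in, with the robot touching nothing.
It also fails if it takes over 38 s, if anything falls off the work surface, if the arm or the gripper's body presses on something with over 40 N, if the wrist force passes 120 N, or if a joint passes its speed limit or range.

## Working session

There is one attempt and no reset: what is moved stays moved. The work goes in short steps, each a Python script; the robot and the scene stay as the last script left them, time stands still between calls to the robot, and variables do not carry over. Pictures are saved under pics/ and viewed, at most 10 in all, crops included, and the job is handed in when it is done.

```bash
mkdir -p pics; ls; python3 - <<'E'
from rig import robot
import cv2,numpy as np
for n in("scene","top"):
    p,d=robot.grab_frame(n); np.savez(f"{n}.npz",p=p,d=d)
    cv2.imwrite(f"pics/{n}.png",p[:,:,::-1]); i=robot.camera_info(n); print(n,i,(d>0).mean())
print(robot.read_t(),robot.read_force(),robot.read_tcp_rot())
E
```

```text
pics
scene {'vfov': 45.49947138478888, 'cx': 262.4469437353852, 'cy': 195.01273200012443, 'view': array([[ 0.46230533,  0.88667036, -0.00945787, -0.31915269],
       [ 0.57397548, -0.30736387, -0.75899908, -0.16804641],
       [-0.67588899,  0.34546074, -0.651023  ,  1.82421834],
       [ 0.        ,  0.        ,  0.        ,  1.        ]])} 0.9961496988932291
top {'vfov': 51.58063662751405, 'cx': 262.19283564834444, 'cy': 190.11366334824612, 'view': array([[ 1.07627549e-02, -9.99939710e-01,  2.17684063e-03,
         7.32261581e-02],
       [-9.94258402e-01, -1.09333341e-02, -1.06445724e-01,
         5.70956665e-01],
       [ 1.06463107e-01, -1.01869285e-03, -9.94316131e-01,
         1.22575020e+00],
       [ 0.00000000e+00,  0.00000000e+00,  0.00000000e+00,
         1.00000000e+00]])} 0.9961802164713541
0.1 [-0.14420598 -0.52223418 -0.70336292] [[ 9.69161264e-01 -2.46427259e-01 -2.25706760e-04]
 [-2.46427324e-01 -9.69160193e-01 -1.44720816e-03]
 [ 1.37885534e-04  1.45819841e-03 -9.99998927e-01]]
```

View pics/top.png

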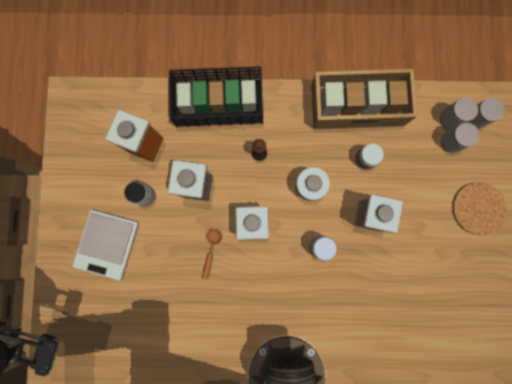

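View pics/scene.png

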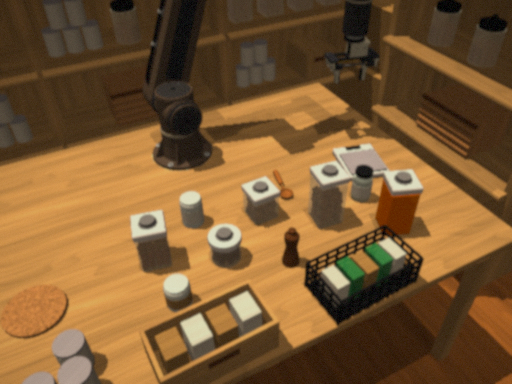

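The top view shows square lids at about (187,179), (252,223) and (384,213). The round canister is at (313,183) and the orange lookalike at (126,129). Next I measure lid heights and button centres.

```bash
cat > h.py <<'E'
import numpy as np,cv2
def cast(info,uv,z,V=None):
    f=192/np.tan(np.radians(info["vfov"]/2)); V=info["view"] if V is None else V
    R,t=V[:3,:3],V[:3,3]; c=-R.T@t
    d=R.T@np.array([(uv[0]-info["cx"])/f,(uv[1]-info["cy"])/f,1]); return c+d*(z-c[2])/d[2]
def point(info,uv,dep,V=None):
    f=192/np.tan(np.radians(info["vfov"]/2)); V=info["view"] if V is None else V
    return V[:3,:3].T@(np.array([(uv[0]-info["cx"])/f*dep,(uv[1]-info["cy"])/f*dep,dep])-V[:3,3])
E
python3 - <<'E'
from rig import robot
from h import *
D=np.load("top.npz"); p,d=D["p"],D["d"]; i=robot.camera_info("top")
hsv=cv2.cvtColor(p,cv2.COLOR_RGB2HSV)
for n,(u,v) in dict(A=(187,179),B=(252,223),C=(384,213),R=(313,183),O=(126,129)).items():
    w=np.s_[v-25:v+26,u-25:u+26]; P=lambda a,b:point(i,(a,b),d[b,a])
    pts=np.array([[P(a,b) for a in range(u-25,u+26)] for b in range(v-25,v+26)])
    zb=np.median(pts[22:29,22:29,2])
    lid=(pts[...,2]>zb-.025)&(pts[...,2]<zb+.01)
    m=lid.astype(np.uint8); k,l,s,_=cv2.connectedComponentsWithStats(m); m=(l==l[25,25]).astype(np.uint8)
    c=max(cv2.findContours(m,0,2)[0],key=cv2.contourArea); r=cv2.minAreaRect(c); 
    lw=np.median(pts[...,2][(m>0)&(hsv[w][...,2]>170)])
    uv=np.array(r[0])+[u-25,v-25]
    gr=((m>0)&(hsv[w][...,2]<160)).astype(np.uint8); gr=cv2.morphologyEx(gr,2,np.ones((3,3)))
    k,l,s,ct=cv2.connectedComponentsWithStats(gr); j=1+np.argmax(s[1:,4]); g=ct[j]+[u-25,v-25]
    bx=cv2.boxPoints(r)+[u-25,v-25]; bw=np.array([cast(i,q,lw)[:2] for q in bx]); e=bw[1]-bw[0]
    print(n,"zbtn %.3f lid %.3f"%(zb,lw),"lid c",cast(i,uv,lw)[:2].round(4),"btn",cast(i,g,zb)[:2].round(4),s[j,4],"yaw",np.degrees(np.arctan2(e[1],e[0])).round(1)%90,np.linalg.norm(e).round(3))
for n,uv in dict(tinA=(323,249),tinB=(370,155),mill=(259,149),jar=(139,193)).items(): print(n,point(i,uv,d[uv[1],uv[0]]).round(3))
print(robot.camera_info("wrist"))
E
```

```text
A zbtn 0.207 lid 0.195 lid c [0.581  0.2867] btn [0.5817 0.2868] 284 yaw 84.0 0.096
B zbtn 0.127 lid 0.115 lid c [0.4641 0.1083] btn [0.4657 0.1096] 251 yaw 0.5999999999999943 0.094
C zbtn 0.168 lid 0.154 lid c [ 0.4939 -0.2644] btn [ 0.495  -0.2606] 272 yaw 76.6 0.095
R zbtn 0.108 lid 0.095 lid c [ 0.5849 -0.073 ] btn [ 0.5851 -0.071 ] 236 yaw 45.6 0.097
O zbtn 0.209 lid 0.195 lid c [0.715  0.4578] btn [0.7145 0.4561] 280 yaw 71.3 0.095
tinA [ 0.391 -0.1    0.106]
tinB [ 0.676 -0.249  0.084]
mill [0.683 0.09  0.122]
jar [0.548 0.441 0.12 ]
{'vfov': 69.74849447549067, 'cx': 256.67435776087456, 'cy': 189.3474639669712, 'T_tool_cam': array([[ 1.09885700e-03, -9.65549835e-01, -2.60215888e-01,
         7.10356308e-02],
       [ 9.99999258e-01,  1.19799022e-03, -2.22365640e-04,
         1.27505904e-03],
       [ 5.26441197e-04, -2.60215451e-01,  9.65550435e-01,
        -1.38995313e-01],
       [ 0.00000000e+00,  0.00000000e+00,  0.00000000e+00,
         1.00000000e+00]])}
```

A is the tall canister, at (0.5815, 0.287), and B is the short one, at (0.465, 0.109). For both presses I'll turn the gripper's long side across the A–B line so the body clears the tall canister. First I go above A with the fingers shut and take a close look.

```bash
cat >> h.py <<'E'
def rot(x): x=np.array([x[0],x[1],0.])/np.hypot(*x); z=np.array([0,0,-1.]); return np.column_stack([x,np.cross(z,x),z])
def look(robot,name):
    T=np.eye(4);T[:3,:3]=robot.read_tcp_rot();T[:3,3]=robot.read_position(); i=robot.camera_info("wrist")
    p,d=robot.grab_frame("wrist"); V=np.linalg.inv(T@i["T_tool_cam"]); cv2.imwrite(name,p[:,:,::-1]); np.savez(name[:-4],p=p,d=d,V=V); return i,p,d,V
E
python3 - <<'E'
from rig import robot
from h import *
A=[.5815,.2868,.29];B=[.465,.109,.29]
best=None
for s in(1,-1):
    R=rot((s*.548,s*.836)); print(s,robot.ik(A,R),robot.ik(B,R))
    q=robot.ik(B,R)
    if q is not None and robot.ik(A,R) is not None and (best is None or abs(q[5])<best[0]): best=(abs(q[5]),s,R)
R=best[2]; print("use",best[1]); np.save("R.npy",R)
p0=robot.read_position(); robot.servo_line([p0[0],p0[1],.33])
robot.move_gripper(0); robot.goto([.5815,.2868,.33],R)
i,p,d,V=look(robot,"pics/w1.png")
print(robot.read_t(),robot.read_position(),robot.read_force())
E
```

```text
1 [ 43.45921659  16.72532144   0.9921729    0.         -74.26685146
 103.29584617] [ 3.68698976e+01 -8.23702898e-02 -1.91117803e+01  0.00000000e+00
 -7.09705900e+01  1.09885165e+02]
-1 [ 43.45921659  16.72532144   0.9921729    0.         -74.26685146
 -76.70415383] [ 36.86989765  -0.08237029 -19.1117803    0.         -70.97058999
 -70.11483489]
use -1
4.2917 [0.58111251 0.28771276 0.32992335] [-0.29187415 -0.00161559 -0.33014799]
```

View pics/w1.png

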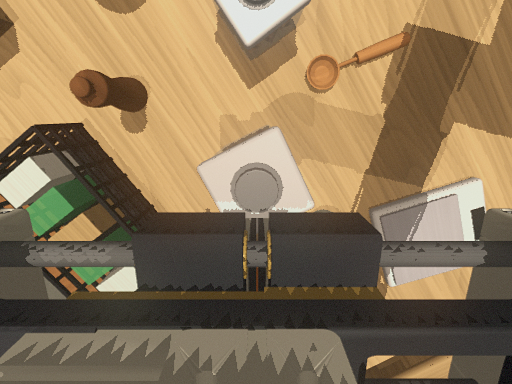

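The wrist view shows tall canister A's button at about (257,188), ahead of the shut fingertips, and the short canister's lid at the top edge near (262,5). I'll refine A's position from this and press in small force-checked steps.

```bash
cat >> h.py <<'E'
def press(robot,xy,lid,start,R):
    """descend in force-checked steps until the button is on its stop"""
    robot.servo_line([*xy,start],speed=.1); robot.dwell(.2)
    f0=robot.read_force()[2]; z=start; log=[]
    while z>lid+.0175:
        z-=.001; robot.servo_line([*xy,z],speed=.02)
        f=robot.read_force()[2]-f0; log.append((round((robot.read_position()[2]-lid-.019)*1e3,1),round(float(f),1)))
        if f>14: break
    print(log)
E
python3 - <<'E'
from rig import robot
from h import *
D=np.load("pics/w1.npz"); i=robot.camera_info("wrist"); V=D["V"]
g=cv2.cvtColor(D["p"],cv2.COLOR_RGB2GRAY)[150:213,225:290]
c=cv2.HoughCircles(cv2.medianBlur(g,3),cv2.HOUGH_GRADIENT,1,50,param1=80,param2=12,minRadius=20,maxRadius=32)
print(c)
if c is not None: print(cast(i,c[0,0,:2]+[225,150],.207,V))
print(cast(i,(257,188),.207,V))
E
```

```text
[[[32.5 36.5 25.2]]]
[0.58003048 0.28487374 0.207     ]
[0.58127396 0.28588314 0.207     ]
```

Wrist and top views agree to within 2 mm, so I press A now.

```bash
python3 - <<'E'
from rig import robot
from h import *
R=np.load("R.npy")
press(robot,(.581,.286),.195,.232,R)
print(robot.read_t(),robot.read_position(),robot.read_force())
E
```

```text
[(np.float64(17.0), -1.2), (np.float64(15.9), -0.4), (np.float64(14.9), -0.5), (np.float64(13.9), 0.1), (np.float64(12.9), -1.1), (np.float64(12.1), -0.1), (np.float64(11.3), 2.4), (np.float64(10.1), 3.0), (np.float64(8.9), 2.1), (np.float64(7.9), 1.9), (np.float64(6.9), 1.2), (np.float64(5.9), 2.1), (np.float64(4.9), 1.9), (np.float64(3.9), 2.0), (np.float64(2.9), 1.5), (np.float64(2.1), 3.9), (np.float64(2.1), 8.3), (np.float64(2.0), 12.8), (np.float64(1.9), 18.5)]
10.375 [0.58118634 0.2860652  0.21592277] [-5.31477732 -1.15181145 19.33391747]
```

The button bottomed at 2 mm above the lid, as expected for fully down. Withdrawing now and moving above B for a look.

```bash
python3 - <<'E'
from rig import robot
from h import *
R=np.load("R.npy")
robot.servo_line([.581,.286,.235],speed=.05); robot.servo_line([.581,.286,.31],speed=.2)
robot.goto([.465,.109,.31],R)
i,p,d,V=look(robot,"pics/w2.png")
# lid/button prediction: project the top-view estimate for comparison
f=192/np.tan(np.radians(i["vfov"]/2)); c=V[:3,:3]@[.465,.109,.127]+V[:3,3]; print("pred px",c[:2]/c[2]*f+[i["cx"],i["cy"]])
p,d=robot.grab_frame("top"); np.savez("top2.npz",p=p,d=d); cv2.imwrite("pics/top2.png",p[:,:,::-1])
print(robot.read_t(),robot.read_position())
E
```

```text
pred px [257.92235982 176.27152652]
12.45 [0.4654838  0.10954224 0.30963472]
```

View pics/w2.png

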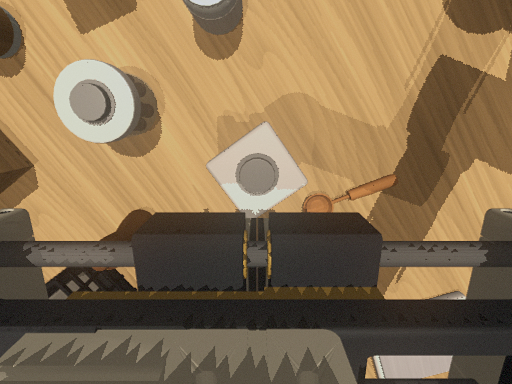

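View pics/top2.png

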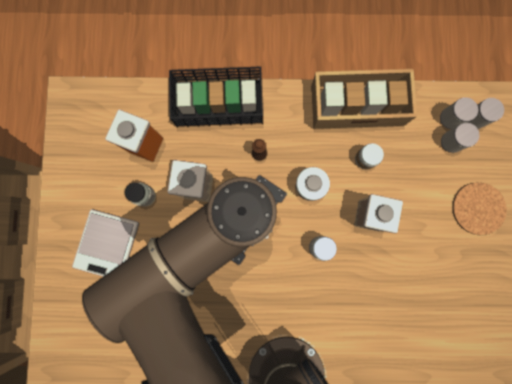

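In the wrist view B's button is at (257,175), against a predicted (258,176), so it matches. The top view shows A still in place. Pressing B, then withdrawing.

```bash
python3 - <<'E'
from rig import robot
from h import *
R=np.load("R.npy")
press(robot,(.465,.109),.115,.151,R)
print(robot.read_t(),robot.read_position(),robot.read_force())
robot.servo_line([.465,.109,.155],speed=.05); robot.servo_line([.465,.109,.34],speed=.2)
robot.goto([.166,.654,.36],R if robot.ik([.166,.654,.36],R) is not None else rot((.969,-.246)))
p,d=robot.grab_frame("top"); i=robot.camera_info("top")
p0=np.load("top.npz")["d"]
for n,(u,v) in dict(A=(187,179),B=(252,223),C=(384,213),R=(313,183)).items():
    print(n,[round(float(np.median([point(i,(a,b),D[b,a])[2] for a in range(u-3,u+4) for b in range(v-3,v+4)])),4) for D in(p0,d)])
cv2.imwrite("pics/top3.png",p[:,:,::-1]); print(robot.read_t(),robot.read_position())
a=np.load("top.npz")["p"]; cv2.imwrite("pics/cmp.png",np.hstack([a[100:280,60:430],p[100:280,60:430]])[:,:,::-1])
E
```

```text
[(np.float64(16.0), -0.0), (np.float64(14.9), -0.4), (np.float64(13.9), -0.7), (np.float64(12.9), 0.2), (np.float64(11.9), -0.5), (np.float64(11.0), 0.1), (np.float64(10.1), 2.4), (np.float64(9.0), 2.1), (np.float64(8.0), 2.4), (np.float64(6.9), 1.3), (np.float64(5.9), 1.7), (np.float64(4.9), 1.8), (np.float64(4.0), 2.0), (np.float64(2.9), 0.8), (np.float64(2.1), 3.4), (np.float64(2.0), 14.8)]
18.3917 [0.46513335 0.10907262 0.1359605 ] [-3.59143757  1.1688466  14.73733131]
A [0.207, 0.1968]
B [0.1267, 0.1165]
C [0.1682, 0.168]
R [0.1081, 0.1074]
22.2917 [0.1670103  0.65349011 0.36040031]
```

View pics/cmp.png

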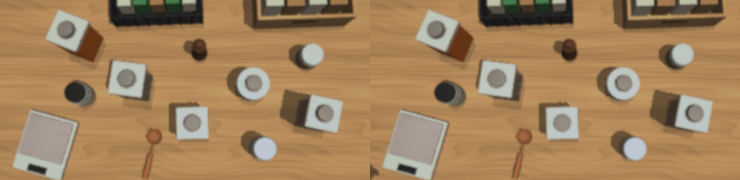

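The before/after pair shows everything where it was. Buttons A and B are down about 10 mm to 2 mm above their lids, and the other two are unchanged.

```bash
python3 -c "
from rig import robot
print(robot.job_done())"
```

```text
the job is handed in; nothing more can be done
None
```

I pressed the tall canister's button fully down, then the short one's, shifted nothing visibly, withdrew the hand well clear above the lids, and handed the job in at about 22 s.

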